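# Stand the round steel slugs in their ring trays

## Robot

A 6-joint arm with a two-finger parallel gripper is mounted at the origin on the work surface. World frame = base frame: x ahead of the robot, y to its left, z up, the work surface at z = 0. Lengths are in m, angles in rad, forces in N, time in s.
With the tool pointing down it reaches from about 0.35 to 0.85 m from the base axis. Payload 8.1 kg.
Tool frame: the origin (TCP) lies at the very end of the fingers, on their centre line; the grasp point (between the pads) lies 19 mm behind it; z points along the fingers, y is the line along which they close (so a half turn about z gives the same grasp; the last joint's range is limited). The gripper opens to 93 mm and grips with 3 to 60 N. Pads are 15 mm wide; open, the fingers measure 128 mm over their backs; the gripper's body (75 mm by 188 mm) begins 65 mm behind the grasp point.
Start: joints at [1.065, 0.13, 1.488, -0, 1.523, -0.085], TCP at [0.245, 0.548, 0.219] pointing down, gripper open.
Joint ranges: [-2.96, 2.96], [-0.89, 2.26], [0.02, 2.5], [-1.34, 4.48], [0, 2.73], [-2.66, 2.66]. Speed limits (rad/s): [2.39, 2.39, 2.79, 3.14, 3.14, 3.14].

## Interface

Orientations are given as a rotation vector (axis times angle).
In Python, from plant import monitor, eyes, ticket gives the robot as it stands.
- The arm moves only by the tool arm_command, never from a script. Its argument "deltas" is a list that holds one entry, the list of rows, each a list of 6 numbers: the shift along the world's x, y, z in cm, then the turn, a rotation vector about the world's x, y, z in degrees. In form: [[[tx, ty, tz, rx, ry, rz], ...]]. A call has 1 to 12 rows; each row shifts and turns the commanded pose from where the row before left it; what a row does not reach is not made up. A row lasts 1/12 s, in which the tool goes at most 41.7 mm and 7.16 degrees, less where a joint would pass 70% of its speed; a pose out of reach is approached as far as the arm can. A call is refused whole if a number of a shift passes 4.17 or a number of a turn 7.16, either way. A call with a gripper value outside its range is refused whole. "gripper" is the opening, from -1 (shut) to 1 (fully open), set as the call begins (left out, the last holds). The fingers move at their own pace and stop on an object; "squeeze" is the grip in N (left out, the last holds). Time passes only in rows, so rows that do not move let the fingers close. It gives the time, the measured TCP pose, the force, the opening and the grip force at its end, in the units of the state.
- monitor.read_state(): the state, without advancing time (a new reading comes with each control period).
- eyes.read_camera(name): name is "side" or "top"; returns the picture (420x560x3 uint8, blue, green, red); there is no depth.
- eyes.camera_model(name): a dict with "fx", "fy", "cx", "cy" (pixels), "k1" (the pictures are not rectified: a ray, as slopes to the right and down, at radius r is drawn at 1 + k1 r^2 times it, then the intrinsics apply), "rvec" (rotation vector, rad) and "tvec" (3), from world to camera coordinates, as OpenCV has them. Camera axes: x right, y down, z forward; pixel columns grow to the right and rows downward; lengths in m; the calibration is good to about 2 mm. A picture is of the moment at which its call begins. camera_model takes no time and is no camera call.
- ticket.close_job(): hands the job in; it is judged then, once.
The state is a dict: "t": time; "q": joint angles; "dq": joint speeds; "joint_torque": joint torques, N m; "tool_pos": TCP position; "orientation": TCP orientation; "force": force on the tool from outside, world axes, zero at the start; "wrist_torque": the same for the moment, N m; "opening": finger opening in m; "gripper_force": force on a finger pad.
Only numpy, scipy, OpenCV 4.12 (cv2) and the standard library are available. Lean on these libraries where they do the work, as an engineer would, in place of code of your own. Each camera call takes 0.05 s, during which the arm holds its last target. There are 200 camera calls.

## Task

Set the three round steel slugs out for hardness testing: stand each one upright, flat on the floor of the dark grey ring tray that is its size (widest slug in the widest tray, narrowest in the narrowest), doing the widest first, then the middle one, then the narrowest. Put each down gently rather than dropping it, and leave the square slice, the hexagon nut and the bottle where they stand.

Things in the scene. Friction and masses are not known exactly. Their poses are not given: they have to be found in the camera images.
- slug_wide: The wide round slug: a solid plain-steel round bar slice standing on its end, 58 mm diameter, 30 mm tall, about 0.62 kg, loose. Origin: centre of its underside; z up its axis.
- slug_middle: The middle round slug: a solid plain-steel round bar slice standing on its end, 40 mm diameter, 40 mm tall, about 0.39 kg, loose. Origin: centre of its underside; z up its axis.
- slug_narrow: The narrow round slug: a solid plain-steel round bar slice standing on its end, 22 mm diameter, 34 mm tall, about 0.10 kg, loose. Origin: centre of its underside; z up its axis.
- ring_wide: The ring tray for the wide slug: a shallow round dark grey plastic dish fixed to the bench, open on top; outside 86 mm, inside 74 mm diameter (wall 6 mm), rim 8 mm above the bench, its flat inner floor 4 mm above the bench. Origin: centre of its underside, on the bench; z up.
- ring_middle: The ring tray for the middle slug: a shallow round dark grey plastic dish fixed to the bench, open on top; outside 68 mm, inside 56 mm diameter (wall 6 mm), rim 8 mm above the bench, its flat inner floor 4 mm above the bench. Origin: centre of its underside, on the bench; z up.
- ring_narrow: The ring tray for the narrow slug: a shallow round dark grey plastic dish fixed to the bench, open on top; outside 50 mm, inside 38 mm diameter (wall 6 mm), rim 8 mm above the bench, its flat inner floor 4 mm above the bench. Origin: centre of its underside, on the bench; z up.
- square_bar: Plain-steel slice of square bar, 36 x 36 mm and 30 mm tall, loose; to be left alone. Origin: centre of its underside; x and y square to its sides.
- hex_nut: Large plain-steel hexagon nut lying flat, 46 mm across flats (53 mm across corners), 24 mm tall, with a 28 mm hole, loose; to be left alone. Origin: centre of its underside; x points at the middle of a flat.
- bottle: Small amber glass bottle with a white cap, 36 mm diameter, 75 mm tall, standing upright, loose; to be left alone. Origin: centre of its underside. It is the tallest thing among the slugs and trays.
Not all that is in view belongs to the job. Leave any yellow look-alike of the slug_middle alone. What is shaped like the slug_narrow but pink is not meant.

How it is judged:
On the way, in this order (a step that is already met when the one before it is completed fails the run):
1. the wide slug stands released in the wide ring tray (horizontal distance between slug_wide and ring_wide below 0.01 m and z of slug_wide in the frame of ring_wide between 0.002 and 0.0065 m and angle between slug_wide's own z axis and vertical below 0.06 rad and linear speed of slug_wide below 0.02 m/s and contact force between slug_wide and the fingers below 0.2 N), for 0.2 s.
2. the middle slug stands released in the middle ring tray (horizontal distance between slug_middle and ring_middle below 0.01 m and z of slug_middle in the frame of ring_middle between 0.002 and 0.0065 m and angle between slug_middle's own z axis and vertical below 0.06 rad and linear speed of slug_middle below 0.02 m/s and contact force between slug_middle and the fingers below 0.2 N), for 0.2 s.
3. the narrow slug stands released in the narrow ring tray (horizontal distance between slug_narrow and ring_narrow below 0.01 m and z of slug_narrow in the frame of ring_narrow between 0.002 and 0.0065 m and angle between slug_narrow's own z axis and vertical below 0.06 rad and linear speed of slug_narrow below 0.02 m/s and contact force between slug_narrow and the fingers below 0.2 N), for 0.2 s.
At the end, for the whole second after the job is handed in: Each round slug stands upright (within 0.06 rad) and at rest, released, on the floor of the ring tray of its size: its axis within 10 mm of the tray's centre and its underside 2 to 6.5 mm above the tray's underside (the floor is at 4 mm) (all of step 1 and all of step 2 and all of step 3); the robot touches nothing.
It fails at once if the square bar slice is moved more than 15 mm or tipped (distance of square_bar from where it was at the start of the episode above 0.015 m or angle between square_bar's own z axis and vertical above 0.3 rad).
It fails at once if the hexagon nut is moved more than 15 mm or tipped (distance of hex_nut from where it was at the start of the episode above 0.015 m or angle between hex_nut's own z axis and vertical above 0.3 rad).
It fails at once if the bottle is moved more than 15 mm or tipped (distance of bottle from where it was at the start of the episode above 0.015 m or angle between bottle's own z axis and vertical above 0.3 rad).
It fails at once if a slug is dropped into a tray from more than about 15 mm above its floor ((height (world z) of slug_wide above 0.02 m and contact force between slug_wide and the fingers below 0.05 N and (horizontal distance between slug_wide and ring_wide below 0.045 m or horizontal distance between slug_wide and ring_middle below 0.045 m or horizontal distance between slug_wide and ring_narrow below 0.045 m)) or (height (world z) of slug_middle above 0.02 m and contact force between slug_middle and the fingers below 0.05 N and (horizontal distance between slug_middle and ring_wide below 0.045 m or horizontal distance between slug_middle and ring_middle below 0.045 m or horizontal distance between slug_middle and ring_narrow below 0.045 m)) or (height (world z) of slug_narrow above 0.02 m and contact force between slug_narrow and the fingers below 0.05 N and (horizontal distance between slug_narrow and ring_wide below 0.045 m or horizontal distance between slug_narrow and ring_middle below 0.045 m or horizontal distance between slug_narrow and ring_narrow below 0.045 m))).
It also fails if it takes over 77 s, if anything falls off the work surface, if the arm or the gripper's body presses on something with over 40 N, if the wrist force passes 120 N, or if a joint passes its speed limit or range.

## Working session

There is one attempt and no reset: what is moved stays moved. The work goes in short steps, Python scripts to look and compute and a tool call to move; the robot and the scene stay as the last step left them, time stands still between calls to the robot, and variables do not carry over. Pictures are saved under pics/ and viewed, at most 14 in all, crops included, and the job is handed in when it is done.

Besides the shell and the picture viewer there is one more tool, called after "Call:" by a JSON object that holds its "op" and its "data". arm_command: Moves the arm, as the interface text tells. Its arguments: {"type":"object","properties":{"deltas":{"type":"array"},"gripper":{"type":"number"},"squeeze":{"type":"number"}},"required":["deltas"]}

```bash
mkdir -p pics
python3 - <<'E'
from plant import monitor, eyes
import cv2
for n in("top","side"):
    im=eyes.read_camera(n); cv2.imwrite(f"pics/{n}0.png",im); m=eyes.camera_model(n); print(n,m)
s=monitor.read_state(); print(s)
E
```

```text
top {'fx': 464.3903404584095, 'fy': 464.3903404584095, 'cx': 280.4514370463894, 'cy': 204.0411993596817, 'k1': 0.012556891744220339, 'rvec': array([ 2.10655359, -2.14528103,  0.18735227]), 'tvec': array([0.02419512, 0.53125966, 0.69626246])}
side {'fx': 528.9363785806479, 'fy': 528.9363785806479, 'cx': 274.37121321923706, 'cy': 208.23027682014822, 'k1': -0.020264044127262702, 'rvec': array([ 2.23442546, -0.98275582,  0.39478928]), 'tvec': array([-0.39320615,  0.32748614,  0.59060752])}
{'t': 0.1, 'q': array([ 1.06458799e+00,  1.31062340e-01,  1.48913857e+00,  2.44813072e-05,
        1.52299675e+00, -8.53800739e-02]), 'dq': array([-2.51669839e-04, -7.53681476e-05, -3.40417266e-03, -1.34000627e-03,
        6.19511025e-04, -2.42544912e-03]), 'joint_torque': array([ 1.58926210e-03, -5.61336637e+01, -4.93098056e+01,  7.71327666e-02,
        2.89715681e-02, -5.86167607e-05]), 'tool_pos': array([0.24482917, 0.54723358, 0.21772373]), 'orientation': array([-6.56067519e-01, -3.07182156e+00,  2.40007005e-03]), 'force': array([-0.40996416,  0.17320174, -0.19097784]), 'wrist_torque': array([ 0.00729757,  0.01785169, -0.01132791]), 'gripper_force': 0.0, 'opening': 0.09296535691175185}
```

View pics/top0.png

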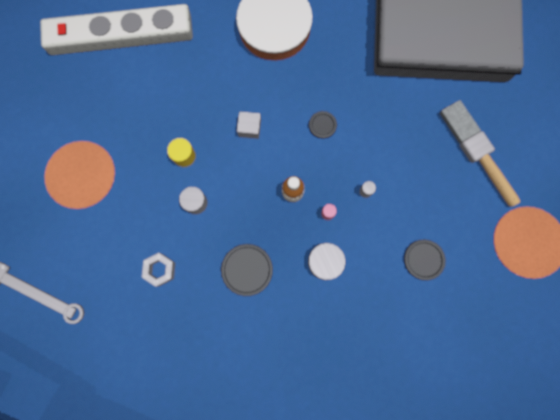

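View pics/side0.png

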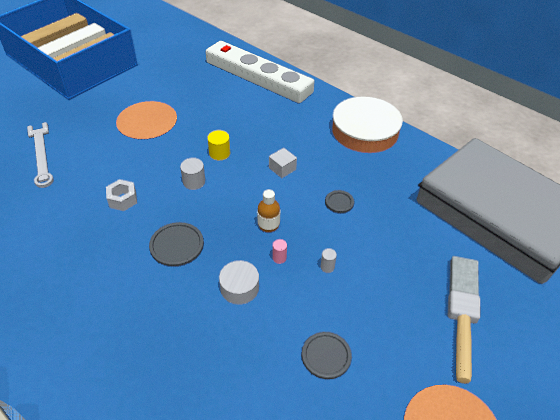

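The top view shows the wide slug at (327,261), the middle slug at (192,200) and the narrow slug at (369,188). The rings are at (246,270) wide, (424,259) middle and (322,125) narrow. In the side view the slugs are at (239,280), (192,172) and (328,258), and the rings at (176,244), (327,355) and (340,201).

```bash
cat > h.py <<'E'
import cv2, numpy as np
from plant import eyes
def cam(n):
    m=eyes.camera_model(n); R=cv2.Rodrigues(m["rvec"])[0]; return m,R,-R.T@m["tvec"]
def ray(n,p):
    m,R,C=cam(n); d=np.array([(p[0]-m["cx"])/m["fx"],(p[1]-m["cy"])/m["fy"]]); u=d.copy()
    for _ in range(8): u=d/(1+m["k1"]*u@u)
    v=R.T@np.array([*u,1]); return C,v/np.linalg.norm(v)
def plane(n,p,z):
    C,v=ray(n,p); return C+v*(z-C[2])/v[2]
def tri(p,q):
    C,v=ray("top",p); D,w=ray("side",q)
    s,t=np.linalg.lstsq(np.c_[v,-w],D-C,rcond=None)[0]; a=C+v*s;b=D+w*t
    return (a+b)/2, np.linalg.norm(a-b)
def blob(im,c,r,mask):
    x,y=map(int,c); x0,y0=max(0,x-r),max(0,y-r)
    k=mask[y0:y+r,x0:x+r].astype(np.uint8)
    cs=cv2.findContours(k,cv2.RETR_EXTERNAL,cv2.CHAIN_APPROX_NONE)[0]
    b=min((q for q in cs if len(q)>15),key=lambda q:-cv2.pointPolygonTest(q,(float(x-x0),float(y-y0)),True))
    return b.reshape(-1,2)+[x0,y0]
def circ(n,cnt,z):  # circle centre and diameter of a contour lying on the plane z
    P=np.array([plane(n,p,z)[:2] for p in cv2.convexHull(cnt.astype(np.int32)).reshape(-1,2)])
    A=np.c_[2*P,np.ones(len(P))]; s=np.linalg.lstsq(A,(P**2).sum(1),rcond=None)[0]
    return s[:2],2*np.sqrt(s[2]+s[:2]@s[:2])
E
cat > m.py <<'E'
from h import *
T,S=cv2.imread("pics/top0.png"),cv2.imread("pics/side0.png")
ob={"wide":((327,261),(239,276),.030),"mid":((192,199),(192,166),.040),"nar":((369,187),(329,254),.034),
"Rw":((246,270),(176,244),.008),"Rm":((424,259),(327,355),.008),"Rn":((322,125),(340,201),.008),
"sq":((249,119),(283,158),.03),"nut":((145,268),(108,188),.024),"yel":((179,147),(219,138),.04)}
for k,(a,b,z) in ob.items():
    e=[];o=[]
    for n,im,c in(("top",T,a),("side",S,b)):
        h=cv2.cvtColor(im,cv2.COLOR_BGR2HSV).astype(int); r=45 if k[0]=="R" else 28
        nb=(h[...,1]<110)
        if k=="yel": nb=(abs(h[...,0]-28)<8)&(h[...,1]>150)
        if k[0]!="R":
            vals=h[...,2][max(0,c[1]-r):c[1]+r,c[0]-r:c[0]+r]; w=nb[max(0,c[1]-r):c[1]+r,c[0]-r:c[0]+r]
            t=cv2.threshold(vals[w].astype(np.uint8),0,255,cv2.THRESH_OTSU)[0]; nb&=h[...,2]>t
        ct=blob(im,c,r,nb); E=cv2.fitEllipse(ct); e.append(E)
        cv2.ellipse(im,E,(0,255,0),1); o.append(circ(n,ct,z))
    X,g=tri(e[0][0],e[1][0])
    print(k,"tri",X.round(4),"gap",round(g,4),"| top",o[0][0].round(4),round(o[0][1],4),"side",o[1][0].round(4),round(o[1][1],4))
for n,p in(("cap",((293.5,183),(268.5,195))),("bottlebase",((292,196),(268,229)))): print(n,tri(*p))
print("pink",plane("top",(329,211),.034))
cv2.imwrite("pics/ov.png",np.hstack([cv2.resize(T[90:310,120:460],None,fx=1.17,fy=1.17),cv2.resize(S[110:390,90:390],(398,int(280*398/300)))[:257]]) if 0 else cv2.resize(np.vstack([T[90:310,120:460],np.pad(S[120:390,90:390],((0,0),(0,40),(0,0)))]),None,fx=1.2,fy=1.2))
E
python3 m.py
```

```text
wide tri [ 0.4412 -0.0591  0.0286] gap 0.0013 | top [ 0.4408 -0.0585] 0.0563 side [ 0.4416 -0.0597] 0.0576
mid tri [0.5469 0.16   0.0365] gap 0.0006 | top [0.5461 0.1595] 0.0407 side [0.5453 0.157 ] 0.0394
nar tri [ 0.5603 -0.1316  0.033 ] gap 0.0008 | top [ 0.5598 -0.1312] 0.0234 side [ 0.56  -0.132] 0.0214
Rw tri [0.431  0.0727 0.0012] gap 0.0012 | top [0.4307 0.0725] 0.0849 side [0.43   0.0686] 0.0863
Rm tri [ 0.4422 -0.223   0.0031] gap 0.0009 | top [ 0.4418 -0.2212] 0.0671 side [ 0.4411 -0.2236] 0.0675
Rn tri [ 0.6809 -0.0617  0.0025] gap 0.0003 | top [ 0.679 -0.061] 0.0491 side [ 0.6771 -0.0642] 0.0507
sq tri [0.6794 0.0668 0.0263] gap 0.0001 | top [0.6779 0.0663] 0.0455 side [0.6759 0.0637] 0.0449
nut tri [0.434  0.2179 0.0203] gap 0.0016 | top [0.4334 0.2171] 0.0524 side [0.4328 0.214 ] 0.0517
yel tri [0.6281 0.1798 0.0379] gap 0.002 | top [0.6267 0.1799] 0.0357 side [0.6275 0.1776] 0.0379
cap (array([ 0.56129131, -0.00695266,  0.06993532]), np.float64(0.0013820940062170323))
bottlebase (array([ 0.55779483, -0.00704083, -0.00930123]), np.float64(0.004903120843572894))
pink [ 0.52113338 -0.06422651  0.034     ]
```

View pics/ov.png

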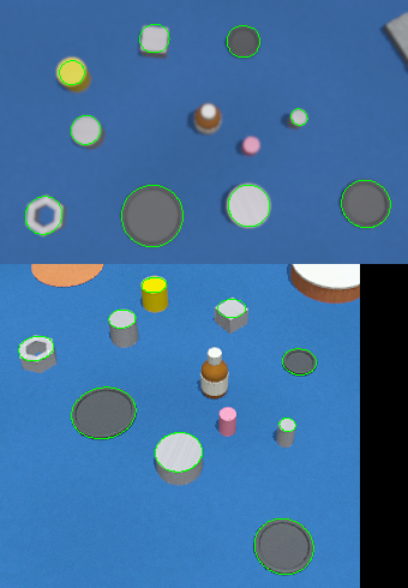

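The overlay fits look right: each green ellipse sits on a slug top or ring rim, and the fitted diameters match the given sizes. Heights from the two views are within 4 mm for the slugs and 7 mm for the rims. I'll close along world y throughout and start by moving over to the wide slug.

Call:
{"op": "arm_command", "data": {"deltas": [[[1,-3.2,0,0,0,6],[1,-3.2,0,0,0,6],[1,-3.2,0,0,0,6],[1,-3.2,0,0,0,6],[1,-3.2,0,0,0,0],[1,-3.2,0,0,0,0],[1,-3.2,0,0,0,0],[1,-3.2,0,0,0,0],[1,-3.2,0,0,0,0],[1,-3.2,0,0,0,0],[1,-3.2,0,0,0,0],[1,-3.2,0,0,0,0]]], "gripper": 1, "squeeze": 25}}

```text
t: 1.1
tool_pos: [0.3649, 0.1621, 0.2184]
orientation: [-0.003, -3.141, 0.0]
force: [1.2, -0.5, 0.6]
opening: 0.0931
gripper_force: 0.0
```

Call:
{"op": "arm_command", "data": {"deltas": [[[0.95,-2.76,-1.5,0,0,0],[0.95,-2.76,-1.5,0,0,0],[0.95,-2.76,-1.5,0,0,0],[0.95,-2.76,-1.5,0,0,0],[0.95,-2.76,-1.5,0,0,0],[0.95,-2.76,-1.5,0,0,0],[0.95,-2.76,-1.5,0,0,0],[0.95,-2.76,-1.5,0,0,0],[0,0,0,0,0,0],[0,0,0,0,0,0],[0,0,0,0,0,0]]]}}

```text
t: 2.02
tool_pos: [0.4407, -0.0569, 0.0985]
orientation: [-0.004, -3.141, -0.001]
force: [0.2, 0.6, -0.5]
opening: 0.0934
gripper_force: 0.0
```

Run:
```python
from plant import eyes
import cv2,numpy as np
a=eyes.read_camera("top");b=eyes.read_camera("side")
cv2.imwrite("pics/a1.png",np.hstack([cv2.resize(a[90:330,180:460],(400,343)),cv2.resize(b[170:410,120:400],(400,343))]))
```

```text
(no output)
```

View pics/a1.png

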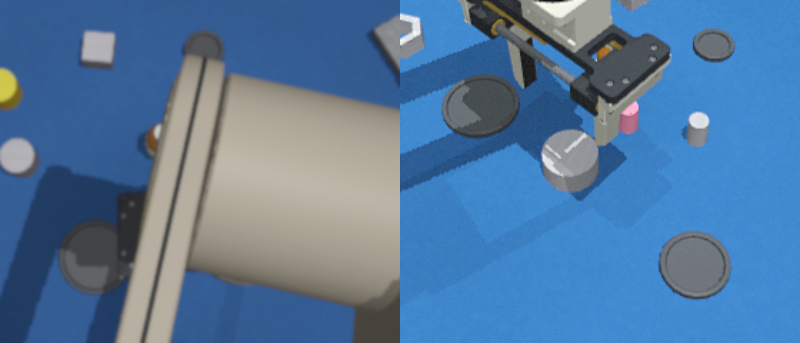

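The gripper is above the wide slug with the fingers on either side of it, and nothing is in the way. I'll descend and grip.

Call:
{"op": "arm_command", "data": {"deltas": [[[0,-0.2,-1.5,0,0,0],[0,0,-1.5,0,0,0],[0,0,-1.5,0,0,0],[0,0,-1.5,0,0,0],[0,0,-1.5,0,0,0],[0,0,-1,0,0,0],[0,0,-0.5,0,0,0],[0,0,0,0,0,0],[0,0,0,0,0,0],[0,0,0,0,0,0]]]}}

```text
t: 2.95
tool_pos: [0.442, -0.0592, 0.0097]
orientation: [0.003, 3.14, -0.001]
force: [0.5, 0.3, -0.2]
opening: 0.093
gripper_force: 0.0
```

Call:
{"op": "arm_command", "data": {"deltas": [[[0,0,0,0,0,0],[0,0,0,0,0,0],[0,0,0,0,0,0],[0,0,0,0,0,0],[0,0,0,0,0,0],[0,0,0,0,0,0],[0,0,0,0,0,0],[0,0,0,0,0,0],[0,0,0,0,0,0],[0,0,0,0,0,0]]], "gripper": -0.1, "squeeze": 35}}

```text
t: 3.78
tool_pos: [0.4411, -0.059, 0.0087]
orientation: [-0.003, -3.142, -0.0]
force: [-0.2, 3.1, 2.2]
opening: 0.0575
gripper_force: 35.0
```

Call:
{"op": "arm_command", "data": {"deltas": [[[0,0,0.7,0,0,0],[0,0,1.2,0,0,0],[0,0,1.2,0,0,0],[0,0.5,0.9,0,0,0],[-0.15,2,0,0,0,0],[-0.15,2,0,0,0,0],[-0.15,2,0,0,0,0],[-0.15,2,0,0,0,0],[-0.15,2,0,0,0,0],[-0.15,1.5,0,0,0,0],[-0.1,1,0,0,0,0],[0,0,0,0,0,0]]]}}

```text
t: 4.78
tool_pos: [0.4303, 0.0726, 0.0484]
orientation: [-0.0, -3.141, -0.001]
force: [0.1, -0.4, -5.5]
opening: 0.0577
gripper_force: 35.0
```

Call:
{"op": "arm_command", "data": {"deltas": [[[0,0,0,0,0,0],[0,0,0,0,0,0],[0,0,0,0,0,0]]]}}

```text
t: 5.03
tool_pos: [0.4311, 0.0702, 0.0486]
orientation: [-0.004, -3.141, 0.001]
force: [0.6, -1.6, -6.8]
opening: 0.0575
gripper_force: 35.0
```

Run:
```python
from plant import eyes
import cv2,numpy as np
b=eyes.read_camera("side")
cv2.imwrite("pics/a2.png",cv2.resize(b[140:320,80:320],(720,540)))
```

```text
(no output)
```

View pics/a2.png

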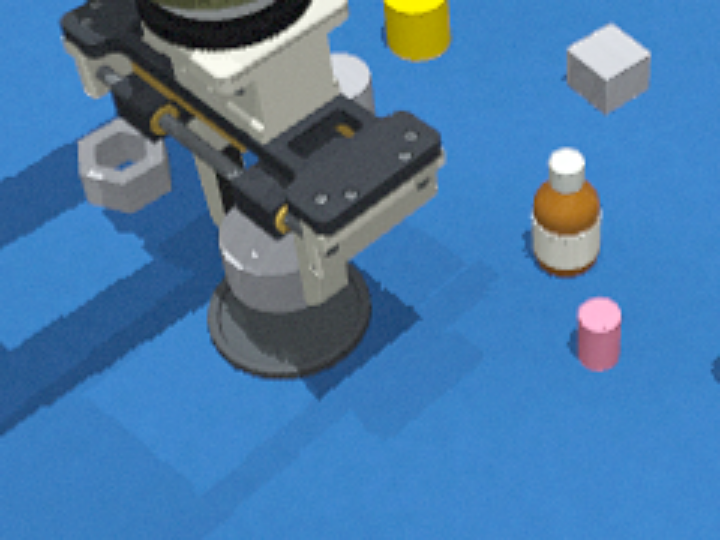

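The slug is held level over the wide ring and centred on it. I'll lower it slowly.

Call:
{"op": "arm_command", "data": {"deltas": [[[0,0.1,-0.8,0,0,0],[0,0,-0.8,0,0,0],[0,0,-0.7,0,0,0],[0,0,-0.5,0,0,0],[0,0,-0.3,0,0,0],[0,0,-0.2,0,0,0],[0,0,-0.1,0,0,0],[0,0,0,0,0,0],[0,0,0,0,0,0],[0,0,0,0,0,0]]]}}

```text
t: 5.92
tool_pos: [0.4314, 0.0719, 0.015]
orientation: [0.003, 3.141, 0.0]
force: [-0.7, -0.4, -6.6]
opening: 0.0575
gripper_force: 35.0
```

Call:
{"op": "arm_command", "data": {"deltas": [[[0,0,-0.1,0,0,0],[0,0,-0.1,0,0,0],[0,0,0,0,0,0],[0,0,0,0,0,0]]]}}

```text
t: 6.25
tool_pos: [0.4312, 0.0719, 0.0127]
orientation: [0.003, 3.141, 0.0]
force: [0.2, 0.4, -5.2]
opening: 0.0571
gripper_force: 35.0
```

Nearly touching, so one more small step before I release.

Call:
{"op": "arm_command", "data": {"deltas": [[[0,0,-0.1,0,0,0],[0,0,0,0,0,0],[0,0,0,0,0,0],[0,0,0,0,0,0]]]}}

```text
t: 6.58
tool_pos: [0.4312, 0.0719, 0.0126]
orientation: [-0.003, -3.141, 0.0]
force: [-6.0, -1.0, 7.9]
opening: 0.0575
gripper_force: 35.0
```

Call:
{"op": "arm_command", "data": {"deltas": [[[0,0,0,0,0,0],[0,0,0,0,0,0],[0,0,0,0,0,0],[0,0,0,0,0,0],[0,0,0.5,0,0,0],[0,0,1,0,0,0],[0,0,2,0,0,0],[0,0,3,0,0,0],[0,0,3,0,0,0],[0,0,0,0,0,0]]], "gripper": 0.85}}

```text
t: 7.42
tool_pos: [0.4353, 0.0721, 0.114]
orientation: [0.003, 3.131, 0.001]
force: [1.5, 0.2, 1.1]
opening: 0.0858
gripper_force: 0.0
```

Call:
{"op": "arm_command", "data": {"deltas": [[[1.9,1.45,0,0,0,0],[1.9,1.45,0,0,0,0],[1.9,1.45,0,0,0,0],[1.9,1.45,-0.5,0,0,0],[1.9,1.45,-1,0,0,0],[1.9,1.45,-1,0,0,0],[0,0,0,0,0,0],[0,0,0,0,0,0],[0,0,0,0,0,0],[0,0,0,0,0,0]]]}}

```text
t: 8.25
tool_pos: [0.545, 0.1584, 0.0825]
orientation: [0.003, 3.141, -0.0]
force: [-1.1, 0.3, -0.5]
opening: 0.0856
gripper_force: 0.0
```

Run:
```python
from plant import eyes,monitor
import cv2,numpy as np
a=eyes.read_camera("top");b=eyes.read_camera("side")
cv2.imwrite("pics/a3.png",np.hstack([cv2.resize(a[90:330,140:420],(400,343)),cv2.resize(b[90:330,80:360],(400,343))]))
print(monitor.read_state()["tool_pos"])
```

```text
[0.54514345 0.15843332 0.08272557]
```

View pics/a3.png

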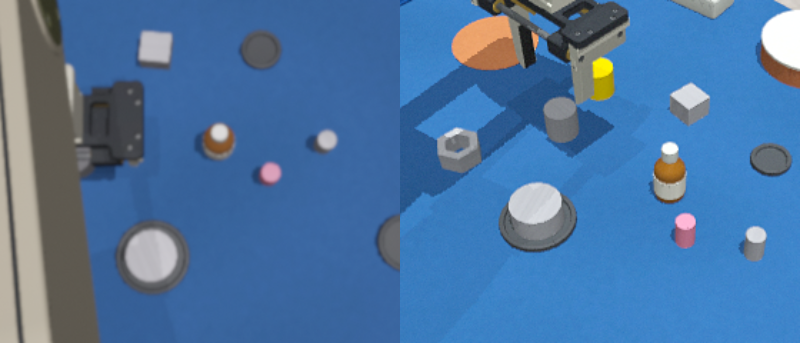

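The wide slug now stands flat and centred in its tray, and the gripper straddles the middle slug. I'll descend and grip.

Call:
{"op": "arm_command", "data": {"deltas": [[[0.05,0,-1.2,0,0,0],[0.05,0,-1.5,0,0,0],[0,0,-1.5,0,0,0],[0,0,-1.4,0,0,0],[0,0,-1,0,0,0],[0,0,-0.5,0,0,0],[0,0,0,0,0,0],[0,0,0,0,0,0],[0,0,0,0,0,0]]]}}

```text
t: 9.1
tool_pos: [0.5468, 0.159, 0.0115]
orientation: [0.003, 3.14, 0.0]
force: [0.4, -0.2, 0.6]
opening: 0.0861
gripper_force: 0.0
```

Call:
{"op": "arm_command", "data": {"deltas": [[[0,0,0,0,0,0],[0,0,0,0,0,0],[0,0,0,0,0,0],[0,0,0,0,0,0],[0,0,0,0,0,0],[0,0,0,0,0,0],[0,0,0,0,0,0],[0,0,0,0,0,0],[0,0,0,0,0,0],[0,0,0,0,0,0]]], "gripper": -0.5, "squeeze": 30}}

```text
t: 9.93
tool_pos: [0.546, 0.1589, 0.0106]
orientation: [-0.003, -3.141, -0.0]
force: [-0.1, 1.1, 0.8]
opening: 0.0397
gripper_force: 30.0
```

Call:
{"op": "arm_command", "data": {"deltas": [[[0,0,0.8,0,0,0],[0,0,1.7,0,0,0],[0,0,2.5,0,0,0],[0,0,2.5,0,0,0],[0,0,2.5,0,0,0],[0,0,1,0,0,0],[-0.4,-1.6,0,0,0,0],[-0.8,-3,0,0,0,0],[-0.8,-3,0,0,0,0],[-0.8,-3,0,0,0,0],[-0.8,-3,0,0,0,0],[-0.8,-3,0,0,0,0]]]}}

```text
t: 10.93
tool_pos: [0.5008, -0.0083, 0.1198]
orientation: [-0.002, -3.14, -0.0]
force: [-0.6, -0.7, -3.4]
opening: 0.0397
gripper_force: 30.0
```

Call:
{"op": "arm_command", "data": {"deltas": [[[-0.8,-3,0,0,0,0],[-0.8,-3,0,0,0,0],[-0.8,-3,0,0,0,0],[-0.8,-3,-1,0,0,0],[-0.8,-3,-1.5,0,0,0],[-0.8,-3,-1.5,0,0,0],[-0.8,-2,-1.5,0,0,0],[-0.4,-1.5,-1,0,0,0],[0,0,0,0,0,0],[0,0,0,0,0,0],[0,0,0,0,0,0],[0,0,0,0,0,0]]]}}

```text
t: 11.93
tool_pos: [0.4428, -0.2215, 0.0562]
orientation: [0.002, 3.141, -0.0]
force: [-0.4, 0.2, -3.4]
opening: 0.0396
gripper_force: 30.0
```

Run:
```python
from plant import eyes,monitor
import cv2,numpy as np
b=eyes.read_camera("side")
cv2.imwrite("pics/a4.png",cv2.resize(b[230:410,220:460],(720,540)))
print(monitor.read_state()["tool_pos"])
```

```text
[ 0.44288441 -0.22153524  0.05636771]
```

View pics/a4.png

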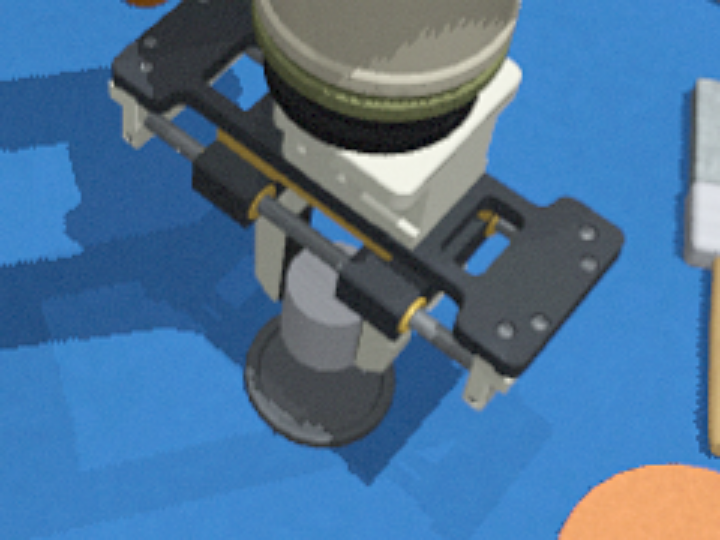

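The middle slug is held upright over its ring. I'll lower it.

Call:
{"op": "arm_command", "data": {"deltas": [[[0,0,-0.8,0,0,0],[0,0,-1,0,0,0],[0,0,-0.9,0,0,0],[0,0,-0.6,0,0,0],[0,0,-0.4,0,0,0],[0,0,-0.2,0,0,0],[0,0,-0.1,0,0,0],[0,0,0,0,0,0],[0,0,0,0,0,0],[0,0,0,0,0,0]]]}}

```text
t: 12.82
tool_pos: [0.4424, -0.2224, 0.0161]
orientation: [0.003, 3.141, -0.001]
force: [0.4, -0.7, -4.5]
opening: 0.0395
gripper_force: 30.0
```

Call:
{"op": "arm_command", "data": {"deltas": [[[0,0,-0.1,0,0,0],[0,0,-0.1,0,0,0],[0,0,0,0,0,0],[0,0,0,0,0,0]]]}}

```text
t: 13.15
tool_pos: [0.4425, -0.2224, 0.0146]
orientation: [0.003, 3.141, -0.001]
force: [-2.3, 2.3, 6.1]
opening: 0.0397
gripper_force: 30.0
```

Touchdown. Next I release, rise, and head for the narrow slug.

Call:
{"op": "arm_command", "data": {"deltas": [[[0,0,0,0,0,0],[0,0,0,0,0,0],[0,0,0,0,0,0],[0,0,0,0,0,0],[0,0,0.5,0,0,0],[0,0,1,0,0,0],[0,0,2,0,0,0],[0,0,3,0,0,0],[0,0,3,0,0,0],[0,0,0,0,0,0]]], "gripper": 0.4}}

```text
t: 13.98
tool_pos: [0.4457, -0.2244, 0.1163]
orientation: [0.003, 3.133, -0.009]
force: [0.6, -0.9, 0.9]
opening: 0.0649
gripper_force: 0.0
```

Call:
{"op": "arm_command", "data": {"deltas": [[[1.95,1.5,0,0,0,0],[1.95,1.5,0,0,0,0],[1.95,1.5,0,0,0,0],[1.95,1.5,-0.5,0,0,0],[1.95,1.55,-1,0,0,0],[1.95,1.55,-1,0,0,0],[0,0,0,0,0,0],[0,0,0,0,0,0],[0,0,0,0,0,0],[0,0,0,0,0,0]]]}}

```text
t: 14.82
tool_pos: [0.5589, -0.1319, 0.0844]
orientation: [0.004, 3.141, -0.001]
force: [0.3, -0.4, 0.6]
opening: 0.0652
gripper_force: 0.0
```

Run:
```python
from plant import eyes,monitor
import cv2,numpy as np
a=eyes.read_camera("top");b=eyes.read_camera("side")
cv2.imwrite("pics/a5.png",np.hstack([cv2.resize(a[60:300,240:520],(400,343)),cv2.resize(b[150:390,160:440],(400,343))]))
print(monitor.read_state()["tool_pos"])
```

```text
[ 0.5589057  -0.13197156  0.08440378]
```

View pics/a5.png

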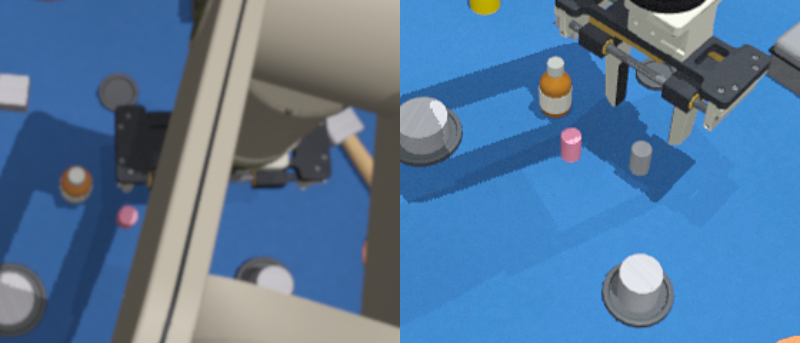

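The middle slug stands centred in its tray. The gripper is over the narrow slug, clear of the pink one. I'll descend and grip.

Call:
{"op": "arm_command", "data": {"deltas": [[[0.1,0,-1.2,0,0,0],[0,0,-1.6,0,0,0],[0,0,-1.6,0,0,0],[0,0,-1.5,0,0,0],[0,0,-1,0,0,0],[0,0,-0.5,0,0,0],[0,0,0,0,0,0],[0,0,0,0,0,0],[0,0,0,0,0,0]]]}}

```text
t: 15.67
tool_pos: [0.5609, -0.1315, 0.0106]
orientation: [0.003, 3.14, -0.001]
force: [-0.0, 0.2, -0.1]
opening: 0.0649
gripper_force: 0.0
```

Call:
{"op": "arm_command", "data": {"deltas": [[[0,0,0,0,0,0],[0,0,0,0,0,0],[0,0,0,0,0,0],[0,0,0,0,0,0],[0,0,0,0,0,0],[0,0,0,0,0,0],[0,0,0,0,0,0],[0,0,0,0,0,0],[0,0,0,0,0,0],[0,0,0,0,0,0]]], "gripper": -0.9, "squeeze": 15}}

```text
t: 16.5
tool_pos: [0.5601, -0.1311, 0.0096]
orientation: [-0.003, -3.142, -0.0]
force: [-0.6, 0.5, 1.0]
opening: 0.0215
gripper_force: 15.0
```

Call:
{"op": "arm_command", "data": {"deltas": [[[0,0,0.8,0,0,0],[0,0,1.7,0,0,0],[0,0,2,0,0,0],[0,0,2,0,0,0],[1.7,1,0,0,0,0],[1.7,1,0,0,0,0],[1.7,1,0,0,0,0],[1.7,1,0,0,0,0],[1.7,1,0,0,0,0],[1.7,1,-0.7,0,0,0],[1.7,0.9,-0.7,0,0,0],[0,0,-0.5,0,0,0]]]}}

```text
t: 17.5
tool_pos: [0.6812, -0.0602, 0.0556]
orientation: [0.001, 3.14, 0.001]
force: [0.6, -0.5, -0.7]
opening: 0.0216
gripper_force: 15.0
```

Call:
{"op": "arm_command", "data": {"deltas": [[[0,0,0,0,0,0],[0,0,0,0,0,0],[0,0,0,0,0,0],[0,0,0,0,0,0]]]}}

```text
t: 17.83
tool_pos: [0.6788, -0.0628, 0.0563]
orientation: [0.004, 3.141, -0.0]
force: [-0.4, 0.3, -1.1]
opening: 0.0212
gripper_force: 15.0
```

Run:
```python
from plant import eyes,monitor
import cv2,numpy as np
b=eyes.read_camera("side")
cv2.imwrite("pics/a6.png",cv2.resize(b[100:280,220:460],(720,540)))
print(monitor.read_state()["tool_pos"])
```

```text
[ 0.67892668 -0.06275896  0.05642486]
```

View pics/a6.png

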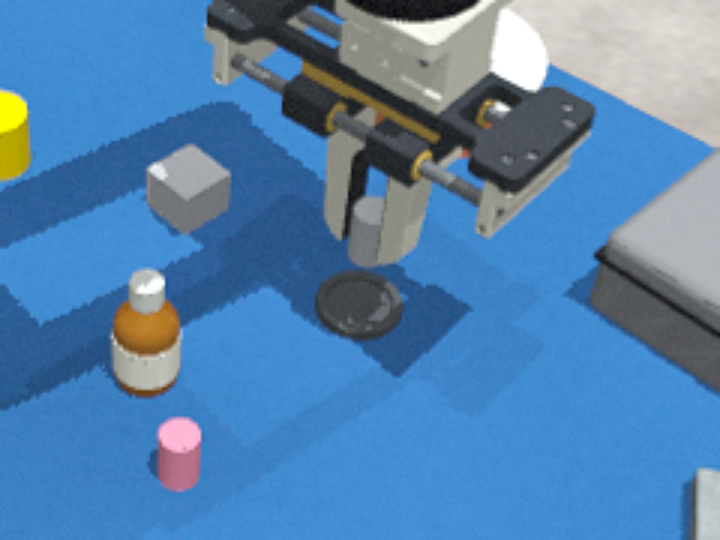

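The narrow slug is held upright above its ring. I'll lower it.

Call:
{"op": "arm_command", "data": {"deltas": [[[0,0,-0.8,0,0,0],[0,0,-1,0,0,0],[0,0,-1,0,0,0],[0,0,-0.7,0,0,0],[0,0,-0.4,0,0,0],[0,0,-0.2,0,0,0],[0,0,0,0,0,0],[0,0,0,0,0,0],[0,0,0,0,0,0]]]}}

```text
t: 18.63
tool_pos: [0.6792, -0.0621, 0.0146]
orientation: [0.003, 3.141, -0.0]
force: [0.2, 1.2, -0.7]
opening: 0.0217
gripper_force: 15.0
```

Call:
{"op": "arm_command", "data": {"deltas": [[[0,0,-0.1,0,0,0],[0,0,-0.05,0,0,0],[0,0,0,0,0,0],[0,0,0,0,0,0]]]}}

```text
t: 18.97
tool_pos: [0.6793, -0.0622, 0.0135]
orientation: [0.003, 3.141, -0.0]
force: [-0.1, 0.1, 1.6]
opening: 0.0217
gripper_force: 15.0
```

Call:
{"op": "arm_command", "data": {"deltas": [[[0,0,0,0,0,0],[0,0,0,0,0,0],[0,0,0,0,0,0],[0,0,0,0,0,0],[0,0,0.5,0,0,0],[0,0,1,0,0,0],[0,0,2,0,0,0],[0,0,3,0,0,0],[0,0,3,0,0,0],[0,0,3,0,0,0],[0,0,2,0,0,0],[0,0,0,0,0,0]]], "gripper": 0.2}}

```text
t: 19.97
tool_pos: [0.6826, -0.0627, 0.1666]
orientation: [0.003, 3.131, -0.003]
force: [1.0, 1.2, 1.4]
opening: 0.0559
gripper_force: 0.0
```

Call:
{"op": "arm_command", "data": {"deltas": [[[-1,3,0,0,0,0],[-1,3,0,0,0,0],[-1,3,0,0,0,0],[-1,3,0,0,0,0],[-1,3,0,0,0,0],[-1,3,0,0,0,0],[-1,3,0,0,0,0],[-1,3,0,0,0,0],[-1,3,0,0,0,0],[-1,3,0,0,0,0],[0,0,0,0,0,0],[0,0,0,0,0,0]]]}}

```text
t: 20.97
tool_pos: [0.5783, 0.2395, 0.1582]
orientation: [0.002, -3.142, 0.0]
force: [-0.4, -0.2, -0.0]
opening: 0.0558
gripper_force: 0.0
```

Run:
```python
from h import *
T=eyes.read_camera("top");S=eyes.read_camera("side")
cv2.imwrite("pics/a7.png",np.hstack([cv2.resize(T[60:330,130:470],(400,318)),cv2.resize(S[100:400,90:430],(400,353))[:318]]))
```

```text
(no output)
```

View pics/a7.png

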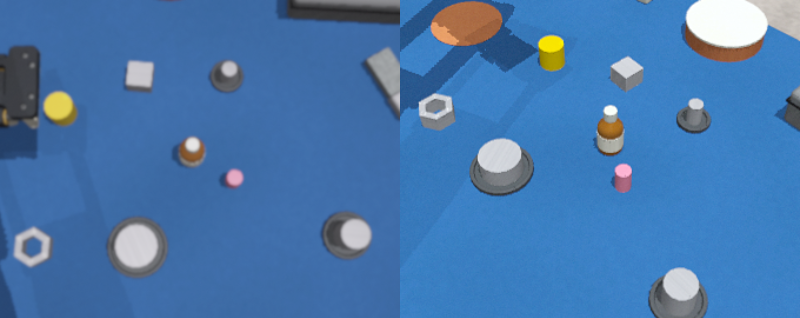

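All three slugs stand upright in their trays, and the square, nut and bottle are where they were. I'll check the offsets in numbers before handing in.

Run:
```python
from h import *
T=eyes.read_camera("top");S=eyes.read_camera("side")
h={n:cv2.cvtColor(i,cv2.COLOR_BGR2HSV) for n,i in(("top",T),("side",S))}
for k,a,b,z,r in(("w",(245,269),(175,237),.034,(.4305,.0715)),("m",(432,260),(328,343),.044,(.442,-.2225)),("n",(325,119),(341,189),.038,(.679,-.062))):
    e=[]
    for n,c in(("top",a),("side",b)):
        m=(h[n][...,1]<110)&(h[n][...,2]>(150)); e.append(blob(None,c,26,m))
    f=[cv2.fitEllipse(x) for x in e]; X,g=tri(f[0][0],f[1][0]); print(k,X.round(4),round(g,4),circ("top",e[0],z),circ("side",e[1],z),r)
```

```text
w [0.4315 0.0718 0.0314] 0.0015 (array([0.43096966, 0.07203966]), np.float64(0.05844881282738542)) (array([0.43146574, 0.07001788]), np.float64(0.05798995810857058)) (0.4305, 0.0715)
m [ 0.4415 -0.2235  0.0433] 0.0007 (array([ 0.44146645, -0.22335515]), np.float64(0.04089852096412368)) (array([ 0.44182415, -0.22367327]), np.float64(0.04011895118714754)) (0.442, -0.2225)
n [ 0.68   -0.0625  0.0363] 0.0001 (array([ 0.67955644, -0.0625962 ]), np.float64(0.022375181179037675)) (array([ 0.6787502 , -0.06354921]), np.float64(0.021832094011569814)) (0.679, -0.062)
```

All three are within 2 mm of their tray centres, at the right heights.

```bash
python3 -c "
from plant import ticket; print(ticket.close_job())"
```

```text
the job is handed in; nothing more can be done
None
```

The job is handed in, with no verdict shown: all three slugs stand upright in their matching trays, placed widest to narrowest and measured within 2 mm of the tray centres, and the square slice, nut and bottle look unmoved in the last pictures.

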